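# Load the slide tray into the slide reader's dock

### The job

Load the wooden slide tray into the reader's dock by gently pushing it, without gripping or lifting it: push it back flush against the long rear guide rail, then slide it left along the rail into the bay until it is fully home against the end stop. Then swing the gate arm fully shut across the lane behind the tray so the tray is locked in, and leave the slides, loupe and jar around the dock where they stand.

Things in the scene. Friction and masses are not known exactly. Their poses are not given: they have to be found in the camera images.
- slide_tray: Open wooden slide tray with a few glass slides standing in it: 48 mm (its x) by 116 mm (its y), wooden walls 30 mm high, slides up to 38 mm, 0.13 to 0.27 kg, loose. Origin: centre of its underside. It starts on the deck plate to the right of the gate, skewed by up to 0.4 rad and clear of the rail. Either end may lead. Fragile: push with under 40 N.
- dock: Fixed grey deck plate with the loading bay at its left end. Axes: x away from the robot (across the lane), y left (along the lane), z up; origin on the table. In its frame, mm: plate top z 12, plate x -87 to 63, y -230 to 195. White reader head behind the rail: x 62 to 154, y 89 to 195, 70 high; all other parts are below z 46. It may be turned by 0.2 rad.
- rail (a point): Point on the front face of the long aluminium rear guide rail, at plate level, in line with the waiting tray (dock frame x 45, y -130, z 12 mm). The face runs along dock y from y -217 to 192 and is 20 mm high above the plate.
- end_stop (a point): Point on the face of the bay's end stop, mid-lane, at plate level (dock frame x 21, y 174, z 12 mm); the stop is 22 mm high. Facing the rail, the bay has a low front lip: inner face at dock x -5 (a 50 mm lane), 11 mm high, y 99 to 177, with a mouth flared outward between y 101 and 78.
- seat (a point): On the plate's top in the bay: where the origin of the tray lies when it is fully home and touching the rail and end stop (dock frame x 21, y 116, z 12 mm). Axes parallel to those of the dock; the tray is home with its long side along y.
- gate (a joint): Flat steel gate arm turning on a vertical pin; stays where it is left (friction about 0.05 N m, no spring). 0 rad = fully shut on its stop, across the lane, pointing to dock +x, 1.5 mm behind a tray that is home; 1.57 = open, pointing to dock -y; at most 2.1. Starts at 1.45 to 2.0. At value q it points along dock (cos q, -sin q). It shuts only behind a tray that is home.
- gate_pivot (a point): The gate's pin, on the plate's top (dock frame x -20, y 51.5, z 12 mm). The arm runs from here to 60 mm out, is 10 mm wide and lies 4 to 14 mm above the plate; its pivot hub has a radius of 9 mm.
- gate_knob (a point): Black upright thumb knob near the arm's free end, 50 mm from the pin: radius 6.5 mm, 13 to 32 mm above the plate; the point is 22 mm above the plate, on the knob's axis.
- slide_stack: Loose stack of microscope slides, 30 x 79 x 10 mm, lying behind the rail to the right of the reader head. To be left alone. Origin at the centre of its underside.
- loupe: Loose black loupe, 37 mm across, 40 mm high, standing behind the rail beside the reader head. To be left alone. Origin at the centre of its underside.
- specimen_jar: Loose white-lidded specimen jar, 50 mm across, 58 mm high, standing to the left of the dock. To be left alone. Origin at the centre of its underside.

How it is judged:
By the outcome, as a careful person would: the job done as asked, in the order asked, and still so for the second after the job is handed in, with the robot touching nothing.
It also fails if it takes over 64 s, if anything falls off the work surface, if the arm or the gripper's body presses on something with over 40 N, if the wrist force passes 120 N, or if a joint passes its speed limit or range.

### The arm

A 7-joint arm with a two-finger parallel gripper is mounted at the origin on a cart in front of the work surface, level with it; the furniture and walls round the work are solid. World frame = base frame: x ahead of the robot, y to its left, z up, the work surface at z = 0. Lengths are in m, angles in rad, forces in N, time in s.
With the tool pointing down it reaches from about 0.425 to 0.825 m from the base axis. Payload 3.6 kg.
Tool frame: the origin (TCP) lies where the fingers leave the gripper's body, on its centre line; the fingertips stand 73 mm ahead of it and the grasp point (between the pads) lies 54 mm ahead of it; z points along the fingers, y is the line along which they close (so a half turn about z gives the same grasp; the last joint's range is limited). The gripper opens to 85 mm and grips with 20 to 120 N. Pads are 22 mm wide; open, the fingers measure 114 mm over their backs; the gripper's body (76 mm by 85 mm) begins 54 mm behind the grasp point. The pads swing forward as they close: fully open they stand 13 mm farther back than shut.
Start: joints at [-1.23, 0.615, -0.013, 1.423, 0.008, 1.103, -0.04], TCP at [0.233, 0.607, 0.304] pointing down, gripper open.
Joint ranges: [-3.12, 3.12], [-0.3, 2.06], [-1.34, 1.32], [0.26, 2.42], [-1.36, 4.5], [0.01, 1.98], [-2.84, 2.84]. Speed limits (rad/s): [2.79, 2.79, 3.14, 3.14, 3.14, 3.14, 3.14].

### API

Orientations are given as a unit quaternion [x, y, z, w].
In Python, from station import arm, snapshot, camera_info, ticket gives the robot as it stands. Calls block until the motion is done:
- arm.movep(position, orientation): joint-space move of the TCP to a pose.
- arm.line_to(position, velocity=0.15, ori=None): straight line of the TCP; ori=None keeps the orientation; velocity is the mean speed in m/s.
- arm.move_j(angles): joint-space move.
- arm.move_gripper(opening, effort=None): opening from 0.0 (shut) to 1.0 (fully open); effort is the grip in N (None keeps the last); returns when the fingers have stopped.
- arm.pause(seconds).
- arm.ik(position, orientation): joint angles nearest the present ones, or None.
- snapshot(name): name is "side" or "top" or "wrist"; returns the picture (480x640x3 uint8, blue, green, red); there is no depth.
- camera_info(name): a dict with "fx", "fy", "cx", "cy" (pixels), "R" (3x3) and "t" (3): a world point X has camera coordinates R X + t; the wrist camera has in their place "T_tool_cam" (4x4, takes a point from camera to tool coordinates, whose origin is the TCP and whose axes are the flange's). Camera axes: x right, y down, z forward; pixel columns grow to the right and rows downward; lengths in m; the calibration is good to about 2 mm. A picture is of the moment at which its call begins: read the wrist's pose just before it. camera_info takes no time and is no camera call.
A pose or a line that the arm cannot do raises arm.MotionError and nothing moves.
- ticket.finish_job(): hands the job in; it is judged then, once.
Readings, each from a call of its own:
- arm.read_time(): time.
- arm.read_joint_positions(): joint angles.
- arm.read_dq(): joint speeds.
- arm.read_effort(): joint torques, N m.
- arm.read_tool_pos(): TCP position.
- arm.read_eef_rot(): TCP orientation.
- arm.read_ft_force(): force on the tool from outside, world axes, zero at the start.
- arm.read_wrist_torque(): the same for the moment, N m.
- arm.read_opening(): opening from 0.0 (shut) to 1.0 (fully open).
- arm.read_finger_force(): force on a finger pad.
Only numpy, scipy, OpenCV 4.12 (cv2) and the standard library are available. Lean on these libraries where they do the work, as an engineer would, in place of code of your own. Each camera call takes 0.05 s, during which the arm holds its last target. There are 200 camera calls.

## Working session

There is one attempt and no reset: what is moved stays moved. The work goes in short steps, each a Python script; the robot and the scene stay as the last script left them, time stands still between calls to the robot, and variables do not carry over. Pictures are saved under pics/ and viewed, at most 10 in all, crops included, and the job is handed in when it is done.

```bash
mkdir -p pics; ls; python3 - <<'E'
from station import arm,snapshot,camera_info
import cv2,numpy as np
for n in("top","side"):
    cv2.imwrite(f"pics/{n}0.png",snapshot(n)); c=camera_info(n); print(n,c)
print(camera_info("wrist")); print(arm.read_time(),arm.read_tool_pos(),arm.read_eef_rot())
E
```

```text
pics
top {'fx': 574.1109440469055, 'fy': 574.1109440469055, 'cx': 326.48043341705716, 'cy': 243.19923554295622, 'R': array([[ 7.18358263e-03, -9.99974182e-01,  1.74619717e-04],
       [-9.93205753e-01, -7.15524264e-03, -1.16151347e-01],
       [ 1.16149598e-01,  6.60949494e-04, -9.93231511e-01]]), 't': array([0.1001035 , 0.59060272, 1.0931909 ])}
side {'fx': 472.35934719264156, 'fy': 472.35934719264156, 'cx': 318.57005188629154, 'cy': 245.54071333392628, 'R': array([[ 0.96045539, -0.27837076,  0.00592939],
       [-0.15165595, -0.54087672, -0.82731665],
       [ 0.23350783,  0.79370151, -0.56170455]]), 't': array([-0.55152162,  0.19825381,  0.66844747])}
{'fx': 416.248673045624, 'fy': 416.248673045624, 'cx': 320.6996841558172, 'cy': 239.00336534373892, 'T_tool_cam': array([[-1.39132279e-03, -9.62473904e-01, -2.71370685e-01,
         6.94592028e-02],
       [ 9.99999029e-01, -1.35970979e-03, -3.04514290e-04,
         3.96071880e-04],
       [-7.58983199e-05, -2.71370845e-01,  9.62474861e-01,
        -6.93244738e-02],
       [ 0.00000000e+00,  0.00000000e+00,  0.00000000e+00,
         1.00000000e+00]])}
0.1 [0.23289622 0.60628756 0.30283327] [ 1.82314645e-01  9.83239518e-01 -1.17750496e-03 -1.86008355e-04]
```

View pics/top0.png

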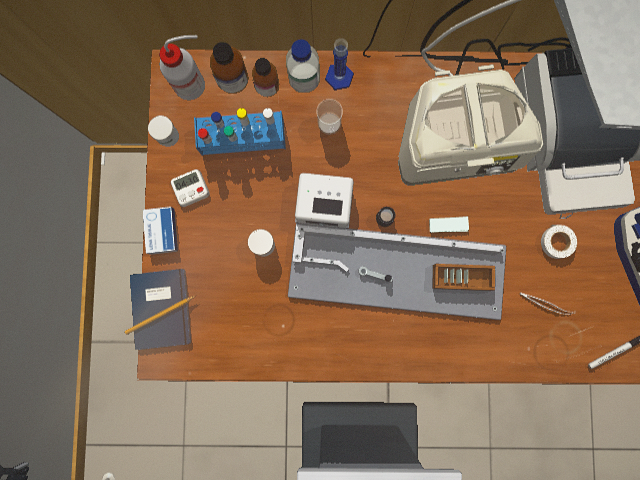

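View pics/side0.png

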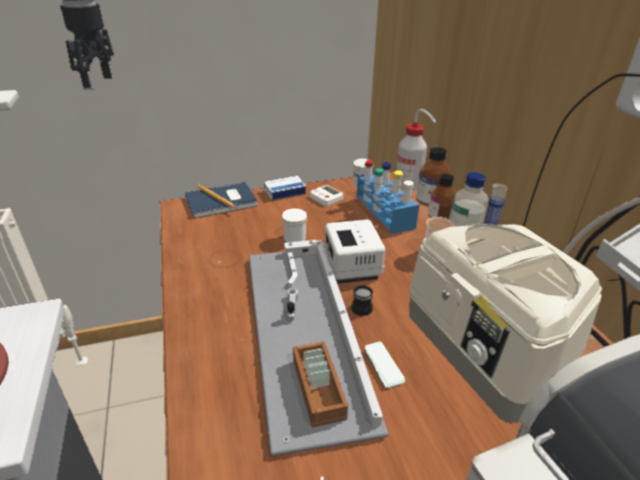

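Top view: the plate corners are at about (289,298), (501,319) and (506,243). The tray is near (464,277), the gate pin near (364,272) and the knob near (389,277). Next I'll measure these.

```bash
cat > h.py <<'E'
import numpy as np,cv2
from station import arm,snapshot,camera_info
def ray(n,uv,z):
    c=camera_info(n); R,t=c["R"],c["t"]
    d=R.T@np.array([(uv[0]-c["cx"])/c["fx"],(uv[1]-c["cy"])/c["fy"],1]); o=-R.T@t
    return (o+d*(z-o[2])/d[2])[:2]
def wray(uv,z,p,q):
    from scipy.spatial.transform import Rotation as Ro
    c=camera_info("wrist"); T=c["T_tool_cam"]; R=Ro.from_quat(q).as_matrix()
    d=R@T[:3,:3]@np.array([(uv[0]-c["cx"])/c["fx"],(uv[1]-c["cy"])/c["fy"],1]); o=R@T[:3,3]+p
    return (o+d*(z-o[2])/d[2])[:2]
def rigid(L,W):  # local->world 2D
    L,W=np.array(L),np.array(W); l,w=L.mean(0),W.mean(0); A,B=L-l,W-w
    th=np.arctan2((A[:,0]*B[:,1]-A[:,1]*B[:,0]).sum(),(A*B).sum())
    R=np.array([[np.cos(th),-np.sin(th)],[np.sin(th),np.cos(th)]])
    t=w-R@l; return th,t,(L@R.T+t-W)
E
python3 - <<'E'
from h import *
im=cv2.imread("pics/top0.png"); hsv=cv2.cvtColor(im,cv2.COLOR_BGR2HSV)
roi=np.zeros(im.shape[:2],np.uint8); roi[222:325,284:512]=255
m=((hsv[...,1]<70)&(roi>0)).astype(np.uint8)*255
m=cv2.morphologyEx(m,cv2.MORPH_OPEN,np.ones((3,3)))
c=max(cv2.findContours(m,0,2)[0],key=cv2.contourArea)
ap=cv2.approxPolyDP(c,4,True)[:,0]; print(ap.tolist())
near=lambda p:c[:,0][np.argmin(np.hypot(*(c[:,0]-p).T))]
P=[near(p) for p in((289,299),(502,321),(508,243))]; print(P)
W=[ray("top",P[0],.012),ray("top",P[1],.012)]
th,t,res=rigid([(-.087,.195),(-.087,-.230)],W); print("dock",th,t,res)
inner=np.zeros_like(roi); inner[255:297,425:503]=255
b=((hsv[...,1]>100)&(inner>0)).astype(np.uint8)*255
c=max(cv2.findContours(b,0,2)[0],key=cv2.contourArea); r=cv2.minAreaRect(c); print(r)
Q=np.array([ray("top",p,.042) for p in cv2.boxPoints(r)]); R=np.array([[np.cos(th),-np.sin(th)],[np.sin(th),np.cos(th)]])
print("tray dock",(Q-t)@R,((Q-t)@R).mean(0))
for n,p,z in(("pivot",(364,272),.026),("knob",(389,277),.044)): print(n,(ray("top",p,z)-t)@R)
cv2.imwrite("pics/crop.png",cv2.resize(im[215:330,280:515],None,fx=3.4,fy=3.4,interpolation=cv2.INTER_CUBIC))
E
```

```text
[[296, 222], [290, 297], [500, 319], [504, 245], [349, 229], [348, 222]]
[array([290, 297], dtype=int32), array([500, 319], dtype=int32), array([505, 246], dtype=int32)]
dock -0.09669044963262746 [ 0.55278929 -0.02257194] [[ 0.00039125  0.00403381]
 [-0.00039125 -0.00403381]]
((463.51300048828125, 276.5971984863281), (61.7420768737793, 24.56786346435547), 1.8476102352142334)
tray dock [[-0.04152014 -0.08259715]
 [ 0.00608759 -0.08020567]
 [ 0.01465208 -0.1997299 ]
 [-0.03297986 -0.20152824]] [-0.01344008 -0.14101524]
pivot [-0.02345365  0.05067939]
knob [-0.02938522  0.00270993]
```

View pics/crop.png

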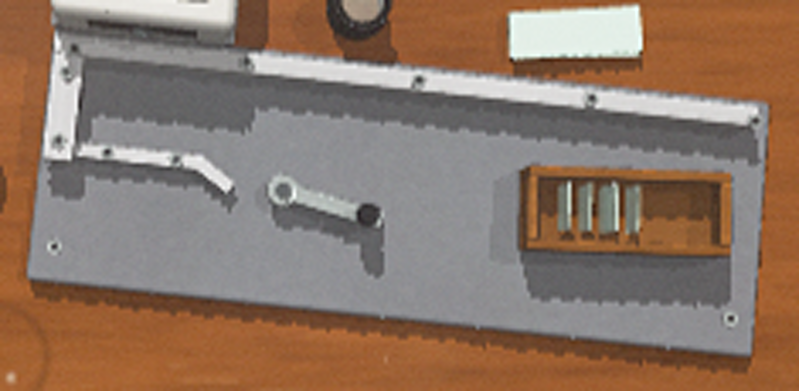

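The crop confirms the layout. The tray is nearly parallel to the rail (skew about 0.07 rad) and the gate is at q≈1.7, clear of the lane. I'll check IK for the whole plan, then take one close wrist look.

```bash
cat >> h.py <<'E'
TH,T0=-0.0967,np.array([.5528,-.0226])
import os,json
if os.path.exists("dock.json"): TH,T0=json.load(open("dock.json")); T0=np.array(T0)
def RT(): return np.array([[np.cos(TH),-np.sin(TH)],[np.sin(TH),np.cos(TH)]])
def d2w(x,y,z): return list(RT()@[x,y]+T0)+[z]
def w2d(p): return (np.array(p)[:2]-T0)@RT()
def quat(a): # tool x at dock-angle a, pointing down
    h=(a+TH)/2; return [np.cos(h),np.sin(h),0,0]
E
python3 - <<'E'
from h import *
pi=np.pi
for s in(0,pi,-pi):
  print("variant",s)
  for n,x,y,z,a in(("look",-.06,-.03,.33,0),("A",-.065,-.14,.085,0),("A2",-.014,-.14,.085,0),("B",.021,-.22,.093,pi/2),("B2",.021,.045,.093,pi/2),("G0",-.06,.0,.107,0),("G45",-.01,.0,.107,pi/4),("G90",.03,.03,.107,pi/2)):
    j=arm.ik(d2w(x,y,z),quat(a+s)); print(n,None if j is None else np.round(j,2))
E
```

```text
variant 0
look [-0.58  0.47  0.95  1.85 -0.44  1.05 -1.13]
A [ 0.14  0.74  0.2   2.05 -0.37  0.38 -1.03]
A2 [ 0.03  0.8   0.36  1.92 -0.54  0.52 -0.9 ]
B [ 0.23  0.82  0.24  1.75 -0.32  0.61  0.57]
B2 [-0.24  0.8   0.27  1.83 -0.36  0.56  0.16]
G0 [-0.33  0.74  0.5   2.07 -0.72  0.51 -0.97]
G45 [-0.26  0.77  0.42  1.93 -0.55  0.56 -0.36]
G90 [-0.22  0.78  0.28  1.8  -0.35  0.6   0.18]
variant 3.141592653589793
look [-0.13  0.35  0.25  1.83 -0.1   0.97  1.64]
A [ 0.35  0.73 -0.11  2.05  0.21  0.38  1.54]
A2 [ 0.32  0.77 -0.1   1.91  0.16  0.47  1.58]
B [-0.2   1.13  1.13  1.77 -1.17  1.09 -1.87]
B2 [ 0.19  0.82 -0.44  1.81  0.55  0.63  2.47]
G0 [ 0.04  0.68 -0.08  2.05  0.13  0.41  1.34]
G45 [ 0.16  0.74 -0.25  1.91  0.33  0.53  1.94]
G90 [ 0.23  0.81 -0.44  1.79  0.52  0.67  2.53]
variant -3.141592653589793
look [-0.13  0.35  0.25  1.83 -0.1   0.97  1.64]
A [ 0.35  0.73 -0.11  2.05  0.21  0.38  1.54]
A2 [ 0.32  0.77 -0.1   1.91  0.16  0.47  1.58]
B [-0.2   1.13  1.13  1.77 -1.17  1.09 -1.87]
B2 [ 0.19  0.82 -0.44  1.81  0.55  0.63  2.47]
G0 [ 0.04  0.68 -0.08  2.05  0.13  0.41  1.34]
G45 [ 0.16  0.74 -0.25  1.91  0.33  0.53  1.94]
G90 [ 0.23  0.81 -0.44  1.79  0.52  0.67  2.53]
```

```bash
python3 - <<'E'
from h import *
arm.movep(d2w(.03,-.02,.32),quat(0)); arm.pause(.2)
p,q=arm.read_tool_pos(),arm.read_eef_rot()
np.save("look.npy",np.r_[p,q]); cv2.imwrite("pics/w1.png",snapshot("wrist"));print(arm.read_time(),p,arm.read_ft_force())
E
```

```text
2.9667 [ 0.58084296 -0.04475561  0.31988627] [-1.0446177  -0.50569759  0.0530893 ]
```

View pics/w1.png

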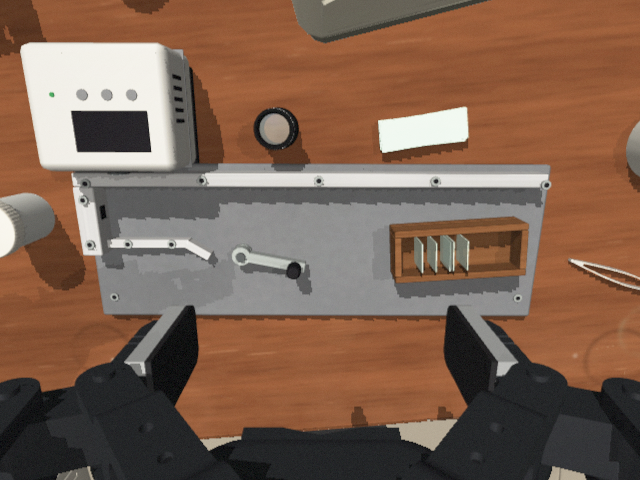

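The wrist view shows plate corners at (105,314), (529,316) and (550,165), the pin at (241,256) and the knob top at (294,269). The tray rim corners are at (390,225), (526,217), (529,275) and (396,284).

```bash
python3 - <<'E'
from h import *
import h
a=np.load("look.npy");p,q=a[:3],a[3:]
w=lambda uv,z:wray(uv,z,p,q)
L=[(-.087,.195),(-.087,-.230),(.063,-.230),(-.020,.0515)]
W=[w((105,314),.012),w((529,316),.012),w((550,165),.012),w((241,256),.027)]
th,t,res=rigid(L,W); print(th,t,np.round(res*1e3,1))
json.dump([th,list(t)],open("dock.json","w")); h.TH,h.T0=th,t
Q=np.array([w2d(w(u,.042)) for u in((390,225),(526,217),(529,275),(396,284))]); print(np.round(Q*1e3,1),Q.mean(0))
k=w2d(w((294,269),.044)); print("knob",k,"q",np.arctan2(-(k[1]-.0515),k[0]+.02))
E
```

```text
-0.10047785109373827 [ 0.5529786  -0.01932256] [[-0.7  3.3]
 [-0.5 -0.9]
 [ 0.9 -2.9]
 [ 0.2  0.5]]
[[  13.3  -81.3]
 [  20.7 -197.1]
 [ -32.  -207. ]
 [ -41.   -89.3]] [-0.00976097 -0.14369275]
knob [-0.02639548  0.00151113] q 1.6980431575292856
```

```bash
cat >> h.py <<'E'
def fd(f0): # force on tool in dock x,y
    f=np.array(arm.read_ft_force())-f0; return np.r_[f[:2]@RT(),f[2]]
def push(a,b,z,step,stop,axis,f0,v=.05):
    """step from dock a to b until reaction along axis exceeds stop"""
    a,b=np.array(a),np.array(b); n=int(np.ceil(np.linalg.norm(b-a)/step))
    for i in range(1,n+1):
        c=a+(b-a)*i/n; arm.line_to(d2w(*c,z),velocity=v); f=fd(f0)
        if -f[axis]>stop: break
    print("stop",np.round(c,4),"tcp",np.round(w2d(arm.read_tool_pos()),4),"f",np.round(f,1),"t",arm.read_time()); return c
E
python3 - <<'E'
from h import *
arm.movep(d2w(-.074,-.143,.16),quat(0)); arm.move_gripper(.8)
arm.line_to(d2w(-.074,-.143,.093),.12); arm.pause(.2)
f0=np.array(arm.read_ft_force()); print(f0)
arm.line_to(d2w(-.03,-.143,.093),.05); print(fd(f0))
push((-.03,-.143),(-.004,-.143),.093,.002,6,0,f0)
cv2.imwrite("pics/w2.png",snapshot("wrist"))
E
```

```text
[-0.79569203  0.5486665  -0.27459475]
[ 1.27559085 -0.2013595   0.07400071]
stop [-0.01  -0.143] tcp [-0.0136 -0.1431] f [-7.3 -0.8  6.1] t 8.625
```

View pics/w2.png

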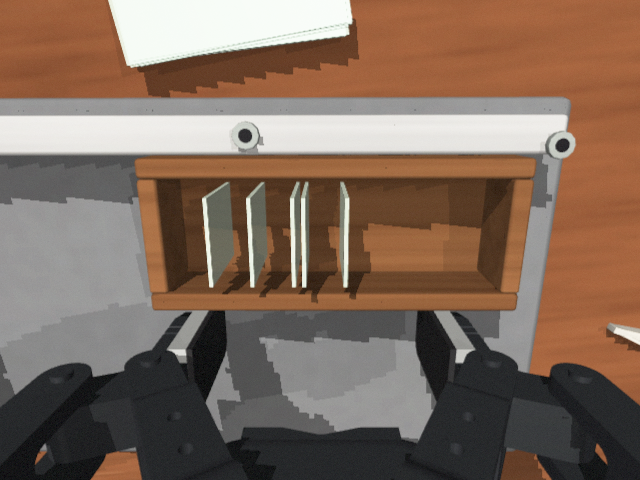

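The picture shows the tray's rear wall parallel to and flush with the rail. Its right end is near column 526, at dock y≈-0.205. Next is the push from the right end.

```bash
python3 - <<'E'
from h import *
arm.line_to(d2w(-.045,-.143,.093),.12); arm.line_to(d2w(-.045,-.143,.17),.2)
arm.movep(d2w(.020,-.243,.17),quat(np.pi/2)); arm.move_gripper(.15)
arm.line_to(d2w(.020,-.243,.095),.12); arm.pause(.2)
f0=np.array(arm.read_ft_force())
c=push((.020,-.243),(.020,.02),.095,.02,10,1,f0,.07)
if c[1]>.019: c=push(c,(.020,.056),.095,.002,8,1,f0,.04)
cv2.imwrite("pics/t2.png",snapshot("top")[215:330,280:515].repeat(3,0).repeat(3,1)); cv2.imwrite("pics/w3.png",snapshot("wrist"))
np.save("p3.npy",np.r_[arm.read_tool_pos(),arm.read_eef_rot()])
E
```

```text
stop [0.02 0.02] tcp [0.02   0.0214] f [-0.8 -0.2 -0.3] t 18.175
stop [0.02  0.052] tcp [0.02   0.0471] f [ -0.8 -10.4   2.2] t 22.175
```

View pics/w3.png

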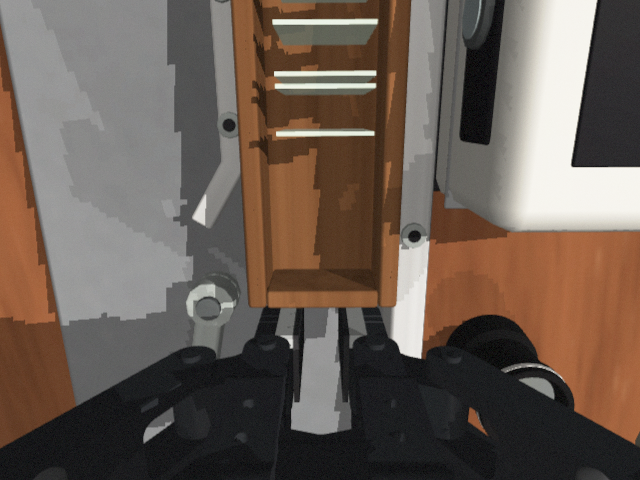

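The wrist view shows the tray in the bay, between lip and rail. The pusher stopped at y=0.0471 with 10 N, matching the expected home position of 0.047. Now the gate.

```bash
python3 - <<'E'
from h import *
arm.line_to(d2w(.020,.01,.095),.1); arm.line_to(d2w(.020,-.0,.17),.2)
piv=np.array([-.020,.0515])
def pose(q,off,r=.046): 
    g=np.array([np.sin(q),np.cos(q)]); c=piv+r*np.array([np.cos(q),-np.sin(q)])-off*g
    return c,np.pi/2-q   # tool x along g
c,a=pose(1.70,.032); arm.movep(d2w(*c,.17),quat(a)); arm.move_gripper(0)
arm.line_to(d2w(*c,.107),.12); arm.pause(.2); f0=np.array(arm.read_ft_force())
for q in np.r_[np.arange(1.70,.2,-.1),np.arange(.15,-.2,-.03)]:
    c,a=pose(q,.0175); arm.line_to(d2w(*c,.107),velocity=.05,ori=quat(a)); f=fd(f0)
    if np.hypot(f[0],f[1])>6: break
print("q",q,"f",f,w2d(arm.read_tool_pos()),arm.read_time())
g=np.array([np.sin(q),np.cos(q)])
c=c-.03*g; arm.line_to(d2w(*c,.107),.1); arm.line_to(d2w(*c,.25),.2)
c2=d2w(-.05,-.08,.30); arm.movep(c2,quat(np.pi/2)); arm.pause(.2)
cv2.imwrite("pics/w4.png",snapshot("wrist")); np.save("p4.npy",np.r_[arm.read_tool_pos(),arm.read_eef_rot()])
im=snapshot("top")[215:330,280:515]; cv2.imwrite("pics/t3.png",cv2.resize(im,None,fx=3.4,fy=3.4,interpolation=cv2.INTER_CUBIC)); print(arm.read_time())
E
```

```text
q -0.06 f [-1.33287137 -6.09331566  0.42819604] [0.02665935 0.03409946] 31.6667
33.8583
```

View pics/w4.png

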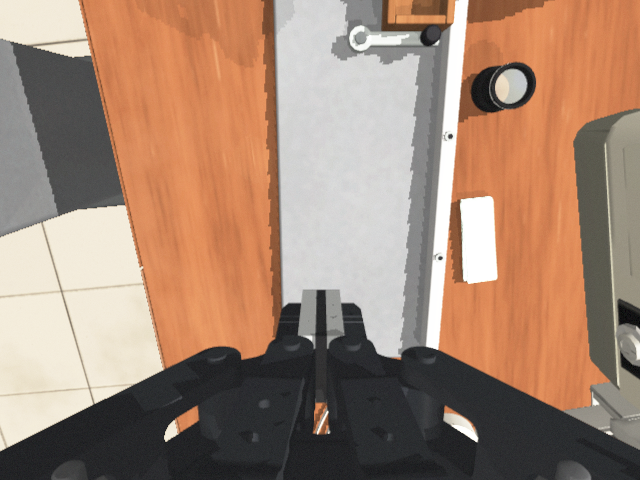

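The gate lies across the lane behind the tray: pin (359,37), knob (430,36). A last look from the top camera will check how well the tray is seated.

```bash
python3 - <<'E'
from h import *
arm.movep(d2w(.03,.0,.34),quat(0)); arm.pause(.2)
np.save("p5.npy",np.r_[arm.read_tool_pos(),arm.read_eef_rot()])
im=snapshot("wrist"); cv2.imwrite("pics/w5full.png",im); cv2.imwrite("pics/w5.png",cv2.resize(im[120:330,20:320],None,fx=2.6,fy=2.6,interpolation=cv2.INTER_CUBIC)); print(arm.read_time())
E
```

```text
35.4583
```

View pics/w5.png

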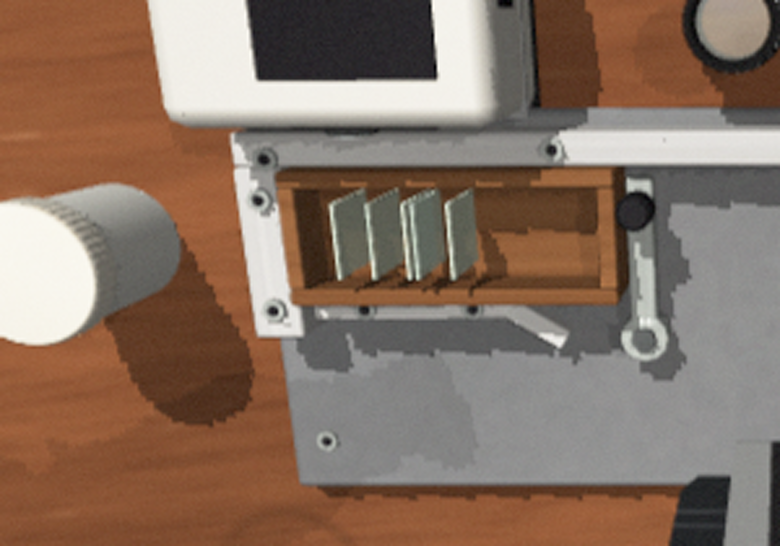

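```bash
python3 - <<'E'
from h import *
a=np.load("p5.npy")
for n,u,v,z in(("NW",278,170,.042),("NE",613,170,.042),("SE",618,300,.042),("SW",292,303,.042),("pivot",643,338,.027),("armend",640,180,.026),("knob",634,209,.044),("stop",(281),170,.034),("stopSW",303,335,.034)):
    print(n,np.round(w2d(wray((20+u/2.6,120+v/2.6),z,a[:3],a[3:]))*1e3,1))
E
```

```text
NW [ 44.1 171.6]
NE [43.8 57.6]
SE [-2.  57.9]
SW [ -2.9 172.7]
pivot [-20.7  51.7]
armend [37.9 50.7]
knob [30.8 50.7]
stop [ 42.9 174.3]
stopSW [-17.1 174. ]
```

```bash
python3 -c "
from station import ticket
print(ticket.finish_job())"
```

```text
the job is handed in; nothing more can be done
None
```

The tray is home against the rail and end stop (within about 1 mm in the last picture), the gate is shut behind it, the slides, loupe and jar were not touched, and the job was handed in at about 35 s of the 64 s allowed.

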